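# Rock the angle gauge on the log slice to the set mark and hold it

## Task

A peg hole has to be pencilled in on the bark rim of the flat-footed log slice. Take the slice off its easel and stand it upright on its sawn edge, fully down in the empty middle slot of the rack, and let go of it; then pick up the dial angle gauge, set its foot about level on top of the slice's rim, in line with the slice, and rock the gauge over on the rim until its swinging needle settles on the set marker. Finish holding the gauge still like that for the pencil, the foot resting lightly on the bark and not just on one end; do not put it down, and leave the other things on the table where they are.

Things in the scene. Friction and masses are not known exactly. Their poses are not given: they have to be found in the camera images.
- slice: Log slice, light wood with dark bark rim, 18 mm thick (x), 140 mm across (y), bottom sawn off straight: 110 mm tall, sawn edge 115 mm long, 150 g. Origin: middle of the sawn edge; z points up to the rim's top. At the start it leans on the easel, z tipped 24 degrees towards the easel's -x; easel parts reach only 62 mm up it, so the top 45 mm is free to be pinched across the thickness.
- slice_centre (a point): Centre of the slice's rounded rim, 40 mm above the sawn edge in the middle of the thickness; the slice's axes. The lumpy bark rim lies 67 to 73 mm from here all round.
- easel: Small wooden two-legged drying easel, 96 mm wide, 100 mm deep and 95 mm tall, fixed to the table. Origin: on the table under the slice's sawn edge, which sits 35 mm above it; x points out of the easel's open front (away from the robot at yaw 0), the lean is towards its -x.
- rack: Light wood block, 196 (x) by 112 (y) by 45 mm high, fixed. Origin: centre of its underside. Three slots run along y, open at both ends: the middle one at x = 0 is empty, 22 mm wide (32 mm at its bevelled mouth), 30 mm deep; the outer ones at x = +-60 mm hold small plaques whose tops stand 87 mm above the table.
- slot_floor (a point): Middle of the floor of the rack's empty middle slot, 15 mm above the table; the same axes as the rack.
- gauge: Dial angle gauge, 134 mm tall, 290 g, standing on its foot: a plate 36 (x) by 110 (y) by 10 mm. Origin: centre of the foot's underside. On it a round black case, 84 mm across, axis along x, centre 50 mm up; its white dial looks along +x. On top a black grip block, 22 (x) by 44 mm (y), 92 to 134 mm up: hold it by this, fingertips above the case.
- needle (a joint): Reading of the weighted needle on the dial: it swings freely, stays upright by gravity and settles in about a second. 0 when the foot is level; positive when the gauge is turned about its own +x axis (right-handed: the foot's +y end rises and the case leans to -y), equal to that angle in rad.
- marker (a joint): Setting of the small brass triangular marker at the rim of the dial, on the same scale and sense as the needle, 0.17 to 0.42 rad; stiff, it stays as set. Needle and marker are in line when the two joints are equal.
- needle_tip (a point): Upper tip of the needle, 32 mm from the dial's centre.
- marker_tip (a point): Inner point of the marker, 32 mm from the dial's centre.
- plaque_near: Thin plywood plaque, 10 x 85 x 72 mm, standing in the rack's slot nearest the robot; leave it. Origin: middle of its lower edge.
- plaque_far: Thin plywood plaque, 10 x 70 x 72 mm, standing in the rack's far slot; leave it. Origin: middle of its lower edge.
- jar: Closed glass jar, 56 mm wide, 75 mm tall; leave it. Origin: centre of its underside.
- round_a: Round slice lying flat, 96 mm across, 12 mm thick; leave it. Origin: centre of its underside.
- round_b: Round slice lying flat, 82 mm across, 11 mm thick; leave it. Origin: centre of its underside.
- paintbrush: Paintbrush lying flat, 220 mm long, 7 mm thick; leave it. Origin: under its middle.
- gouge: Carving gouge lying flat, 200 mm long, 21 mm thick; leave it. Origin: under its middle.
Mind the look-alikes: they are no part of the job. There is more than one size of the gauge; the job needs the smaller. What is shaped like the slice but purple is not meant.

How it is judged:
On the way, in this order (a step that is already met when the one before it is completed fails the run):
1. the slice stands upright on its sawn edge on the floor of the middle slot, let go of (z of slice in the frame of slot_floor below 0.004 m and x of slice in the frame of slot_floor between -0.008 and 0.008 m and y of slice in the frame of slot_floor between -0.03 and 0.03 m and angle between slice's own z axis and vertical below 0.17 rad and contact force between the fingers and slice below 0.05 N), for 0.2 s.
2. the gauge, held, bears on the slice's rim with its foot about level (needle within 0.12 rad of 0) (contact force between gauge and slice above 0.3 N and contact force between the fingers and gauge above 1 N and angle between gauge's own z axis and vertical below 0.12 rad and z of gauge in the frame of slice above 0.09 m), for 0.15 s.
At the end, for the whole second after the job is handed in: Gauge held, foot bearing on the rim (0.3 to 20 N), not within 10 mm of the foot's ends, over it within 15 mm and in line within 15 degrees; needle at rest within 4 degrees of the marker. Slice free of the fingers, on the middle slot's floor, within 30 mm of its middle, upright within 10 degrees (all of step 1 and distance between needle_tip and marker_tip below 0.0022 m and velocity of joint needle between -0.2 and 0.2 rad/s and contact force between gauge and slice between 0.3 and 20 N and contact force between the fingers and gauge above 1 N and contact force between gauge and rack below 0.05 N and distance between gauge and slice_centre below 0.086 m and z of gauge in the frame of slice_centre above 0.04 m and x of gauge in the frame of slice_centre between -0.015 and 0.015 m and angle between the x axis of gauge and the x axis of slice, either way round below 0.26 rad and linear speed of gauge below 0.02 m/s); the arm keeps its last pose, push and grip.
It fails at once if one of the other things on the table is moved more than 30 mm (distance of any of plaque_near, plaque_far, jar, round_a, round_b, paintbrush, gouge from where it was at the start of the episode above 0.03 m).
It also fails if it takes over 64 s, if anything falls off the work surface, if the arm or the gripper's body presses on something with over 40 N, if the wrist force passes 120 N, or if a joint passes its speed limit or range.

## Robot

A 6-joint arm with a two-finger parallel gripper is mounted at the origin on the work surface. World frame = base frame: x ahead of the robot, y to its left, z up, the work surface at z = 0. Lengths are in m, angles in rad, forces in N, time in s.
With the tool pointing down it reaches from about 0.325 to 0.75 m from the base axis. Payload 7.6 kg.
Tool frame: the origin (TCP) lies at the very end of the fingers, on their centre line; the grasp point (between the pads) lies 19 mm behind it; z points along the fingers, y is the line along which they close (so a half turn about z gives the same grasp; the last joint's range is limited). The gripper opens to 85 mm and grips with 20 to 120 N. Pads are 22 mm wide; open, the fingers measure 114 mm over their backs; the gripper's body (76 mm by 85 mm) begins 54 mm behind the grasp point. The pads swing forward as they close: fully open they stand 13 mm farther back than shut.
Start: joints at [-1.383, 0.052, 1.401, -0, 1.689, -0.07], TCP at [0.134, -0.508, 0.207] pointing down, gripper open.
Joint ranges: [-2.9, 2.9], [-0.91, 2.17], [0.12, 2.37], [-1.06, 4.2], [0.26, 2.73], [-2.93, 2.93]. Speed limits (rad/s): [2.57, 2.57, 3.01, 3.14, 3.14, 3.14].

## Interface

Orientations are given as a rotation vector (axis times angle).
In Python, from workcell import ctrl, capture, job gives the robot as it stands.
- The arm moves only by the shell command python3 -m inch 'ROWS'. ROWS is text: rows parted by semicolons, each of 7 numbers parted by spaces: the shift along the tool's x, y, z in mm, then the turn, a rotation vector about the tool's x, y, z in rad, then the opening, from 0 (shut) to 1 (fully open). A call has 1 to 12 rows; each row shifts and turns the commanded pose from where the row before left it, along the tool's axes as they then stand; what a row does not reach is not made up. A row lasts 1/10 s, in which the tool goes at most 50 mm and 8.59 degrees, less where a joint would pass 70% of its speed; a pose out of reach is approached as far as the arm can. A call with a gripper value outside its range is refused whole. The fingers move at their own pace and stop on an object; the grip force is fixed at half the most. Time passes only in rows, so rows that do not move let the fingers close. It gives the time, the measured TCP pose, the force, the opening and the grip force at its end, in the units of the state.
- ctrl.state(): the state, without advancing time (a new reading comes with each control period).
- capture(name): name is "scene" or "top"; returns a dict with "img" (420x560x3 uint8, red, green, blue), "vertical_fov" (degrees; the focal length in pixels is half the picture's height over the tangent of half this angle, whatever the lens; pixels are square), "cx", "cy" (the principal point, pixels), "R" (3x3) and "t" (3): a world point X has camera coordinates R X + t. Camera axes: x right, y down, z forward; pixel columns grow to the right and rows downward; lengths in m; the calibration is good to about 2 mm. A picture is of the moment at which its call begins. There is no depth.
- job.finish_job(): hands the job in; it is judged then, once.
The state is a dict: "clock": time; "joint_pos": joint angles; "joint_velocities": joint speeds; "tau": joint torques, N m; "ee_pos": TCP position; "tool_rot": TCP orientation; "force": force on the tool from outside, world axes, zero at the start; "moment": the same for the moment, N m; "finger_gap": finger opening in m; "gripper_force": force on a finger pad.
Only numpy, scipy, OpenCV 4.12 (cv2) and the standard library are available. Lean on these libraries where they do the work, as an engineer would, in place of code of your own. Each camera call takes 0.05 s, during which the arm holds its last target. There are 200 camera calls.

## Working session

There is one attempt and no reset: what is moved stays moved. The work goes in short steps, Python scripts to look and compute and a shell command to move; the robot and the scene stay as the last step left them, time stands still between calls to the robot, and variables do not carry over. Pictures are saved under pics/ and viewed, at most 10 in all, crops included, and the job is handed in when it is done.

```bash
mkdir -p pics; ls
python3 - <<'E'
from workcell import ctrl,capture
import cv2,numpy as np,pickle
d={}
for n in("scene","top"):
    c=capture(n);d[n]=c;cv2.imwrite(f"pics/{n}0.png",c["img"][:,:,::-1])
    print(n,c["vertical_fov"],c["cx"],c["cy"],"C",(-np.array(c["R"]).T@c["t"]).round(3));print(np.array(c["R"]).round(3))
    print({k:v for k,v in c.items() if k!="img" and k not in("R","t")})
pickle.dump(d,open("d0.pkl","wb"))
print(ctrl.state())
E
```

```text
pics
scene 50.91539167361564 274.40859211738314 206.68110357545984 C [1.249 0.227 0.864]
[[-0.337  0.941 -0.014]
 [ 0.67   0.23  -0.706]
 [-0.661 -0.247 -0.708]]
{'vertical_fov': 50.91539167361564, 'cx': 274.40859211738314, 'cy': 206.68110357545984}
top 42.197160633797 286.6271186010722 210.05693758893972 C [ 0.255 -0.038  1.362]
[[ 0.029 -1.    -0.006]
 [-0.973 -0.027 -0.228]
 [ 0.228  0.012 -0.974]]
{'vertical_fov': 42.197160633797, 'cx': 286.6271186010722, 'cy': 210.05693758893972}
{'clock': 0.1, 'joint_pos': array([-1.38331250e+00,  5.27702750e-02,  1.40162902e+00, -1.04963267e-05,
        1.68856594e+00, -7.02704368e-02]), 'joint_velocities': array([-1.06069804e-03, -2.32597243e-03, -3.16131458e-03,  7.96386275e-05,
        5.12645825e-04, -1.01568470e-04]), 'tau': array([ 1.00023750e-03, -3.82583213e+01, -3.60984671e+01, -6.44872648e-05,
        4.76504472e-03,  2.78555478e-05]), 'ee_pos': array([ 0.13380678, -0.50735811,  0.20665555]), 'tool_rot': array([-3.11418088e+00, -4.03581659e-01,  1.42571148e-04]), 'force': array([0.54604334, 0.57023723, 0.19020705]), 'moment': array([-0.00070529, -0.04680349, -0.05693434]), 'gripper_force': 0.0, 'finger_gap': 0.08553250947492783}
```

View pics/scene0.png

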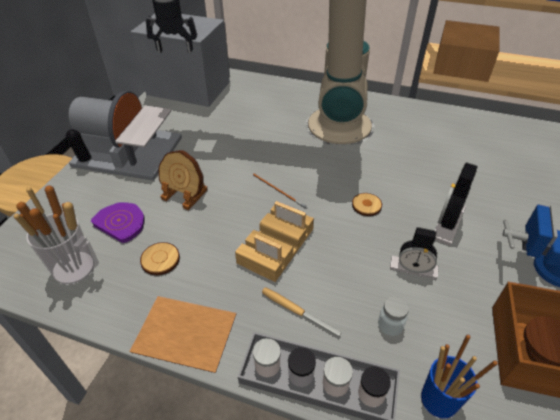

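View pics/top0.png

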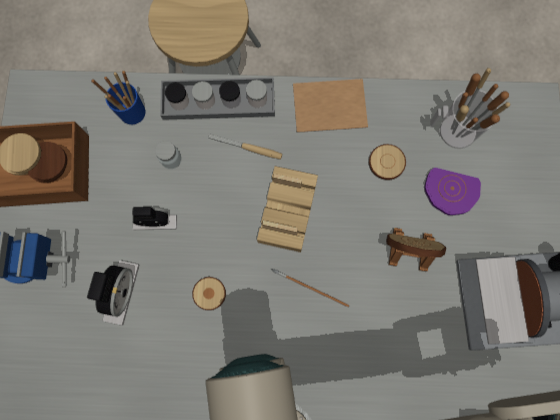

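Gauge candidates: A at top (155,215)/scene (418,255), with a short foot; B at top (115,290)/scene (455,205), which looks larger. Slice candidates: the brown one on the easel at top (415,243)/scene (181,176), and the flat purple one at top (453,190), which is not meant. I'll confirm in one enlarged crop and measure at the same time.

```bash
cat > h.py <<'E'
import numpy as np,cv2,pickle
def f(c): return 210/np.tan(np.radians(c["vertical_fov"]/2))
def ray(c,u,v):
    R=np.array(c["R"]);C=-R.T@np.array(c["t"])
    return C,R.T@np.array([(u-c["cx"])/f(c),(v-c["cy"])/f(c),1.])
def onz(c,u,v,z):
    C,d=ray(c,u,v);return C+d*(z-C[2])/d[2]
def proj(c,X):
    p=np.array(c["R"])@np.array(X)+np.array(c["t"]);return np.array([c["cx"]+f(c)*p[0]/p[2],c["cy"]+f(c)*p[1]/p[2]])
def tri(c1,p1,c2,p2):
    A=[];b=[]
    for c,p in((c1,p1),(c2,p2)):
        C,d=ray(c,*p);d=d/np.linalg.norm(d);P=np.eye(3)-np.outer(d,d);A.append(P);b.append(P@C)
    return np.linalg.lstsq(np.vstack(A),np.hstack(b),rcond=None)[0]
def crop(c,u0,v0,u1,v1,w,h): return cv2.resize(c["img"][v0:v1,u0:u1,::-1],(w,h),interpolation=cv2.INTER_CUBIC)
E
python3 - <<'E'
from h import *
d=pickle.load(open("d0.pkl","rb"));s,t=d["scene"],d["top"]
# 4 tiles 400x300
a=crop(s,380,160,480,280,333,400);a=cv2.copyMakeBorder(cv2.resize(crop(s,370,160,490,280,300,300),(300,300)),0,0,0,100,0)
b=cv2.copyMakeBorder(crop(t,75,195,195,330,266,300),0,0,0,134,0)
e=crop(t,375,215,455,275,400,300)
g=crop(t,240,160,340,255,316,300);g=cv2.copyMakeBorder(g,0,0,0,84,0)
cv2.imwrite("pics/c1.png",np.vstack([np.hstack([a,b]),np.hstack([e,g])]))
for n,p in dict(A=(155,222),B=(120,292),slice=(415,250),rack=(288,210),jar=(167,160),ra=(209,293)).items(): print(n,onz(t,*p,0).round(3))
E
```

```text
A [0.533 0.315 0.   ]
B [0.353 0.387 0.   ]
slice [ 0.479 -0.348  0.   ]
rack [ 0.574 -0.025  0.   ]
jar [0.7   0.297 0.   ]
ra [0.357 0.165 0.   ]
```

View pics/c1.png

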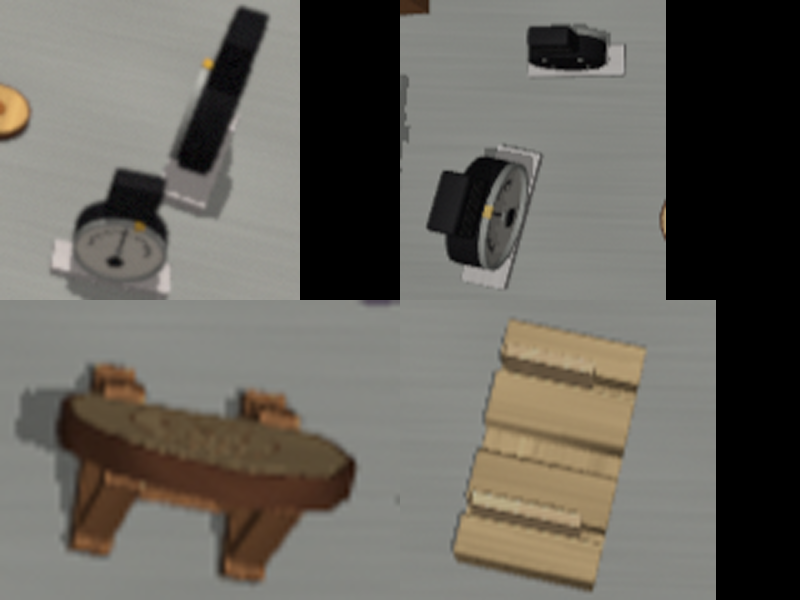

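The enlarged crop shows two gauges. A's foot is about 97 crop px, or 44 px, which at 2.5 mm/px is 110 mm, so A is the smaller one; B is clearly bigger. A's dial faces world +x and its marker sits right of the needle (+y side). The brown slice leans on the easel towards the robot, and the rack's middle slot is empty at about top (289,208).

```bash
cat >> h.py <<'E'
from scipy.spatial.transform import Rotation as Ro
def goto(p,zdir=(0,0,-1),ydir=None,cur=None):
    """tool-frame turn (rad) first, then tool-frame shift (mm) in the turned frame"""
    from workcell import ctrl
    s=ctrl.state();R0=Ro.from_rotvec(s["tool_rot"]);P=np.array(s["ee_pos"])
    z=np.array(zdir,float);z/=np.linalg.norm(z);y=np.array(ydir,float);y-=z*(y@z);y/=np.linalg.norm(y)
    R1=Ro.from_matrix(np.stack([np.cross(y,z),y,z],1))
    dp=np.array(p)-P
    print("t%.1f turn"%s["clock"],(R0.inv()*R1).as_rotvec().round(4),"| shift now",(R0.inv().apply(dp)*1e3).round(1),"after",(R1.inv().apply(dp)*1e3).round(1),"world",(dp*1e3).round(1))
E
python3 - <<'E'
from h import *
d=pickle.load(open("d0.pkl","rb"));s,t=d["scene"],d["top"]
hsv=cv2.cvtColor(t["img"],cv2.COLOR_RGB2HSV)
def big(m,box):
    z=np.zeros_like(m);u0,v0,u1,v1=box;z[v0:v1,u0:u1]=m[v0:v1,u0:u1]
    c=max(cv2.findContours(z,0,1)[0],key=cv2.contourArea);return c
c=big(cv2.inRange(hsv,(8,60,60),(30,255,255)),(245,155,330,258))
r=cv2.minAreaRect(c);print("rackrect",r,cv2.boxPoints(r).round(1).tolist())
q=cv2.approxPolyDP(cv2.convexHull(c),5,True)[:,0].astype(float)
q=q[np.argsort(q[:,1])];print(q.tolist())
far=q[:2];near=q[-2:]
F=np.array([onz(t,*p,.045) for p in far]);N=np.array([onz(t,*p,0) for p in near])
print("far",F.round(4).tolist(),np.linalg.norm(F[0]-F[1]),"near",N.round(4).tolist(),np.linalg.norm(N[0]-N[1]))
print("centre",((F.mean(0)+N.mean(0))/2).round(4),"len",np.linalg.norm((F.mean(0)-N.mean(0))[:2]))
# slice ends (widest points, mid thickness)
a,b=onz(t,387.8,238,.0715),onz(t,445.4,252,.0715)
m=(a+b)/2;v=a-b;yaw=np.arctan2(v[1],v[0])-np.pi/2
x=np.array([np.cos(yaw),np.sin(yaw),0]);sz=np.array([0,0,np.cos(.419)])-x*np.sin(.419)
o=m-sz*.04;print("slice w",np.linalg.norm(v),"yaw",np.degrees(yaw),"origin",o.round(4))
# check: project slice rim top and ends into scene
for k in (sz*.11,sz*.04+.07*v/np.linalg.norm(v),sz*.04-.07*v/np.linalg.norm(v)):print(proj(s,o+k).round(1),proj(t,o+k).round(1))
cv2.imwrite("pics/c2.png",np.hstack([crop(s,150,140,220,210,400,400),crop(t,235,155,335,255,400,400)]))
E
```

```text
rackrect ((286.7294006347656, 208.2176513671875), (45.77233123779297, 78.6373062133789), 12.52880573272705) [[255.89999389648438, 241.60000610351562], [272.8999938964844, 164.89999389648438], [317.6000061035156, 174.8000030517578], [300.5, 251.60000610351562]]
[[275.0, 166.0], [317.0, 175.0], [257.0, 240.0], [300.0, 251.0]]
far [[0.6769, 0.0108, 0.045], [0.656, -0.0959, 0.045]] 0.10873147702228367 near [[0.4936, 0.0516, 0.0], [0.4685, -0.0582, 0.0]] 0.11256821003929725
centre [ 0.5738 -0.0229  0.0225] len 0.18954381883938215
slice w 0.1401642851288168 yaw -12.428581153025444 origin [ 0.4954 -0.3393  0.035 ]
[183.  151.5] [420.5 252.3]
[199.9 184.5] [387.8 238. ]
[160.8 167. ] [445.4 252. ]
```

View pics/c2.png

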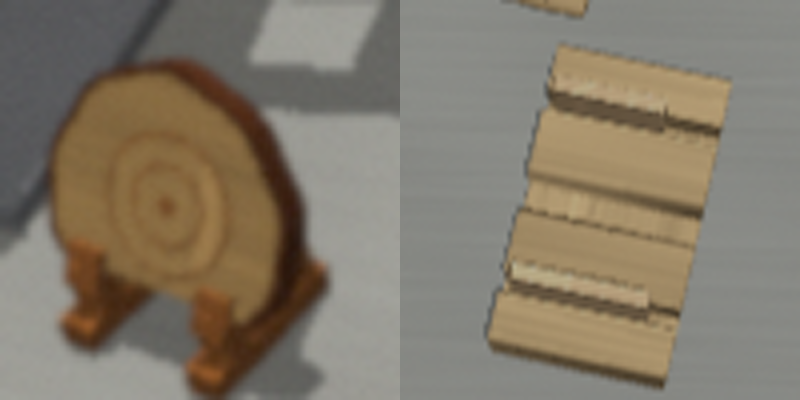

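Run:
```python
from h import *
d=pickle.load(open("d0.pkl","rb"));s,t=d["scene"],d["top"]
print("slotmid",onz(t,287.5,205.75,.045).round(4))
o=np.array([.4954,-.3393,.035]);yaw=np.radians(-12.4)
x=np.array([np.cos(yaw),np.sin(yaw),0]);z=np.array([0,0,1.])
sz=z*np.cos(.419)-x*np.sin(.419);sx=x*np.cos(.419)+z*np.sin(.419)
print("grasp",(o+sz*.082).round(4))
goto(o+sz*.172,-sz,sx)
```

```text
slotmid [ 0.5742 -0.0238  0.045 ]
grasp [ 0.4628 -0.3321  0.1099]
t0.1 turn [-0.3771  0.2288 -1.0801] | shift now [ 330.2 -102.3   14.7] after [241.8 219.8 113.8] world [293.2 183.1 -14.5]
```

```bash
python3 -m inch '0 0 0 -0.0419 0.0254 -0.12 1;0 0 0 -0.0419 0.0254 -0.12 1;0 0 0 -0.0419 0.0254 -0.12 1;0 0 0 -0.0419 0.0254 -0.12 1;0 0 0 -0.0419 0.0254 -0.12 1;0 0 0 -0.0419 0.0254 -0.12 1;0 0 0 -0.0419 0.0254 -0.12 1;0 0 0 -0.0419 0.0254 -0.12 1;0 0 0 -0.0419 0.0254 -0.12 1;0 0 0 0 0 0 1'
python3 -m inch '24 22 11 0 0 0 1;24 22 11 0 0 0 1;24 22 11 0 0 0 1;24 22 11 0 0 0 1;24 22 11 0 0 0 1;24 22 11 0 0 0 1;24 22 11 0 0 0 1;24 22 11 0 0 0 1;24 22 11 0 0 0 1;24 22 11 0 0 0 1;0 0 0 0 0 0 1;0 0 0 0 0 0 1'
python3 - <<'E'
from h import *
from workcell import capture
o=np.array([.4954,-.3393,.035]);yaw=np.radians(-12.4)
x=np.array([np.cos(yaw),np.sin(yaw),0]);z=np.array([0,0,1.])
sz=z*np.cos(.419)-x*np.sin(.419);sx=x*np.cos(.419)+z*np.sin(.419)
goto(o+sz*.082,-sz,sx)
s=capture("scene");t=capture("top")
cv2.imwrite("pics/c3.png",np.hstack([crop(s,130,90,230,210,400,480),crop(t,360,180,460,300,400,480)]))
E
```

```text
clock: 1.1
ee_pos: [0.133, -0.5075, 0.2063]
tool_rot: [2.176, 1.748, 0.372]
force: [-0.2, -0.4, 0.7]
finger_gap: 0.0852
gripper_force: 0.0
clock: 2.3
ee_pos: [0.4258, -0.3254, 0.1961]
tool_rot: [2.175, 1.749, 0.37]
force: [-0.5, 0.2, 0.9]
finger_gap: 0.0851
gripper_force: 0.0
t2.3 turn [-0.0002  0.0013  0.0002] | shift now [ 1.5 -0.6 94. ] after [ 1.4 -0.7 94. ] world [ 37.1  -6.7 -86.2]
```

View pics/c3.png

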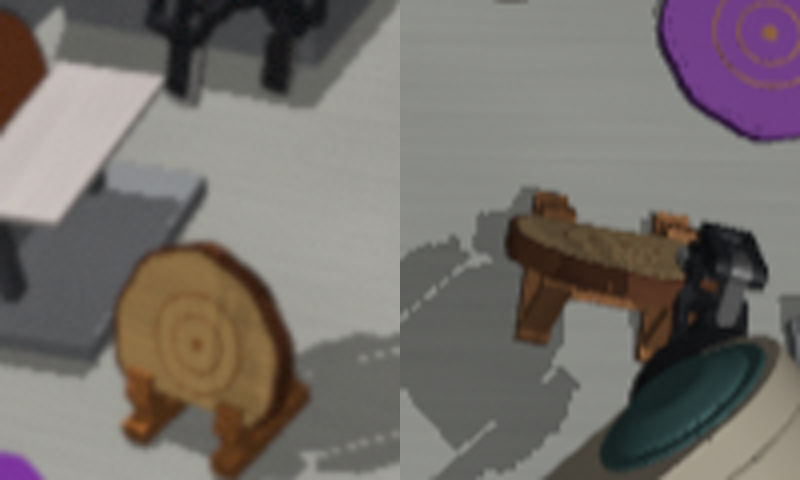

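Run:
```python
from h import *
from workcell import ctrl
st=ctrl.state();R=Ro.from_rotvec(st["tool_rot"]).as_matrix();P=st["ee_pos"];print(P,R.round(2).tolist(),st["joint_pos"].round(2))
d=pickle.load(open("d0.pkl","rb"))
for n,(u,v,k) in dict(scene=(130,90,4),top=(360,180,4)).items():
  for q in (P,P+R[:,1]*.042-R[:,2]*.013,P-R[:,1]*.042-R[:,2]*.013,P-R[:,2]*.15): print(n,((proj(d[n],q)-[u,v])*k).round(0))
```

```text
[ 0.42491432 -0.32644481  0.19620052] [[0.22, 0.89, 0.4], [0.98, -0.2, -0.09], [-0.0, 0.41, -0.91]] [-0.86 -0.22  1.73  0.26  1.3  -0.67]
scene [221. 149.]
scene [179. 137.]
scene [264. 123.]
scene [251. -84.]
top [264. 321.]
top [289. 253.]
top [246. 401.]
top [310. 406.]
```

Run:
```python
from h import *
d=pickle.load(open("d0.pkl","rb"));s,t=d["scene"],d["top"]
P=np.array([.1338,-.5074,.2067]);R=Ro.from_rotvec([-3.114,-.4036,0]).as_matrix()
for n in d:
  print(n,[proj(d[n],q).round(1).tolist() for q in (P,P+R[:,1]*.042-R[:,2]*.013,P-R[:,1]*.042-R[:,2]*.013,P-R[:,2]*.092,[0,0,0])])
pairs=dict(jar=((396,301),(167,146)),ra=((368,204),(209,293)),rb=((160,258),(388,161)))
for k,(a,b) in pairs.items():
  for z in(0,.011,.075): print(k,z,onz(s,*a,z).round(3),onz(t,*b,z).round(3))
cv2.imwrite("pics/c4.png",np.hstack([crop(s,140,0,220,60,533,400)]))
```

```text
scene [[177.0, 62.8], [163.1, 58.5], [189.5, 59.2], [171.7, 34.0], [339.2, 124.4]]
top [[522.0, 406.5], [544.9, 402.2], [504.5, 412.4], [542.9, 412.7], [270.4, 449.4]]
jar 0 [0.637 0.288 0.   ] [0.739 0.3   0.   ]
jar 0.011 [0.645 0.288 0.011] [0.735 0.297 0.011]
jar 0.075 [0.69  0.283 0.075] [0.712 0.281 0.075]
ra 0 [0.348 0.167 0.   ] [0.357 0.165 0.   ]
ra 0.011 [0.359 0.168 0.011] [0.356 0.164 0.011]
ra 0.075 [0.426 0.172 0.075] [0.351 0.154 0.075]
rb 0 [ 0.704 -0.284  0.   ] [ 0.713 -0.283  0.   ]
rb 0.011 [ 0.711 -0.277  0.011] [ 0.709 -0.281  0.011]
rb 0.075 [ 0.752 -0.239  0.075] [ 0.688 -0.27   0.075]
```

View pics/c4.png

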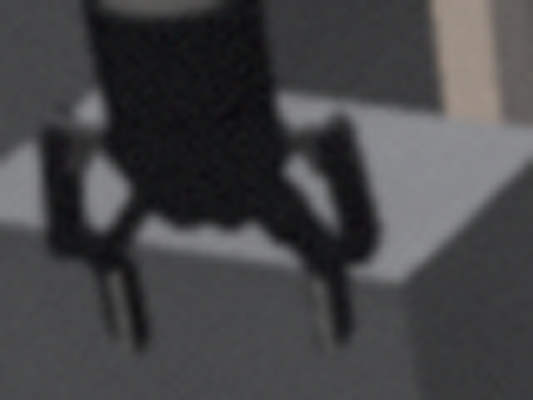

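The tips look about 20 mm further back than I predicted, so I'll go slightly deeper. There is 45 mm free, and nominally the tip stays above 74 mm.

```bash
python3 -m inch '1.5 0 20 0 0 0 1;0 0 20 0 0 0 1;0 0 20 0 0 0 1;0 0 20 0 0 0 1;0 0 15 0 0 0 1;0 0 6 0 0 0 1;0 0 0 0 0 0 1;0 0 0 0 0 0 1'
python3 - <<'E'
from h import *
from workcell import capture,ctrl
s=capture("scene");t=capture("top")
cv2.imwrite("pics/c5.png",np.hstack([crop(s,150,110,220,210,336,480),crop(t,370,200,450,300,384,480)]))
st=ctrl.state();R=Ro.from_rotvec(st["tool_rot"]).as_matrix();P=st["ee_pos"]
for n,(c,u,v,k) in dict(scene=(s,150,110,4.8),top=(t,370,200,4.8)).items():
  print(n,[((proj(c,q)-[u,v])*k).round(0) for q in (P,P+R[:,1]*.042-R[:,2]*.013,P-R[:,1]*.042-R[:,2]*.013)])
E
```

```text
clock: 3.2
ee_pos: [0.4657, -0.3343, 0.1049]
tool_rot: [2.174, 1.747, 0.37]
force: [0.2, 0.2, -0.1]
finger_gap: 0.0855
gripper_force: 0.0
scene [array([148., 255.]), array([ 99., 247.]), array([199., 221.])]
top [array([236., 232.]), array([264., 156.]), array([217., 321.])]
```

View pics/c5.png

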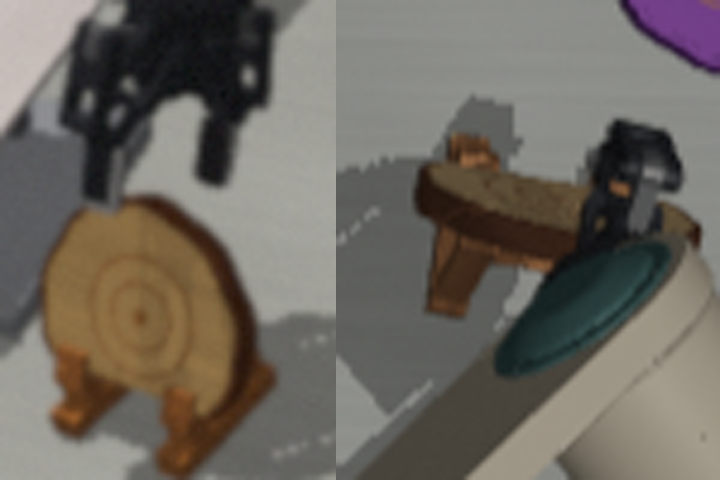

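The fingers straddle the slice, but they sit visibly higher than nominal: the tip is at tile (100,205) against a predicted 247. I'll go 8 mm deeper and close.

```bash
python3 -m inch '0 0 5 0 0 0 1;0 0 3 0 0 0 1;0 0 0 0 0 0 0.4;0 0 0 0 0 0 0;0 0 0 0 0 0 0;0 0 0 0 0 0 0;0 0 0 0 0 0 0;0 0 0 0 0 0 0;0 0 0 0 0 0 0;0 0 0 0 0 0 0;0 0 0 0 0 0 0'
```

```text
clock: 4.4
ee_pos: [0.4693, -0.3345, 0.0971]
tool_rot: [2.173, 1.748, 0.371]
force: [-0.1, -0.8, 3.5]
finger_gap: 0.0168
gripper_force: 59.1
```

```bash
python3 -m inch '0 0 -10 0 0 0 0;0 0 -15 0 0 0 0;0 0 -25 0 0 0 0;0 0 -30 0 0 0 0;0 0 -30 0 0 0 0;0 0 -25 0 0 0 0;0 0 0 0 0 0 0;0 0 0 0 0 0 0'
python3 - <<'E'
from h import *
from workcell import capture,ctrl
st=ctrl.state();print(st["force"],st["finger_gap"])
s=capture("scene");pickle.dump(s,open("s1.pkl","wb"))
R=Ro.from_rotvec(st["tool_rot"]).as_matrix();P=st["ee_pos"];print(P,proj(s,P).round(1))
u,v=proj(s,P).astype(int)
cv2.imwrite("pics/c6.png",crop(s,u-50,v-50,u+50,v+50,500,500))
yaw=np.radians(-12.5)
goto([.574,-.023,.22],(0,0,-1),(np.cos(yaw),np.sin(yaw),0))
E
```

```text
clock: 5.2
ee_pos: [0.4151, -0.3221, 0.2189]
tool_rot: [2.176, 1.748, 0.371]
force: [0.1, 0.7, -1.8]
finger_gap: 0.0168
gripper_force: 58.7
[ 0.09807281  0.67914712 -1.80056465] 0.016798245390425223
[ 0.41514851 -0.32213216  0.21892395] [187.1 118.3]
t5.2 turn [ 0.417  -0.0007  0.0012] | shift now [326.   83.9  35. ] after [326.2  90.5  -2.1] world [158.9 298.8   2.1]
```

View pics/c6.png

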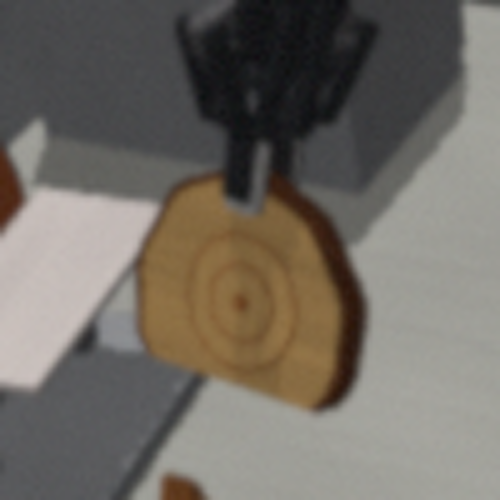

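```bash
python3 -m inch '0 0 0 0.08 0 0 0;0 0 0 0.085 0 0 0;0 0 0 0.085 0 0 0;0 0 0 0.085 0 0 0;0 0 0 0.082 0 0 0'
python3 -m inch '20 5 0 0 0 0 0;31 9 0 0 0 0 0;35 10 0 0 0 0 0;35 10 0 0 0 0 0;35 10 0 0 0 0 0;35 10 0 0 0 0 0;35 10 0 0 0 0 0;35 10 0 0 0 0 0;30 8 0 0 0 0 0;22 6 0 0 0 0 0;13 3 0 0 0 0 0;0 0 0 0 0 0 0'
python3 - <<'E'
from h import *
from workcell import capture,ctrl
yaw=np.radians(-12.4)
goto([.574,-.023,.22],(0,0,-1),(np.cos(yaw),np.sin(yaw),0))
s=capture("scene");t=capture("top");pickle.dump((s,t),open("s2.pkl","wb"))
P=ctrl.state()["ee_pos"];print(P,proj(s,P),proj(t,P))
cv2.imwrite("pics/c7.png",np.hstack([crop(s,225,110,325,285,343,600),crop(t,240,150,330,250,450,600)]))
E
```

```text
clock: 5.75
ee_pos: [0.4155, -0.3218, 0.2177]
tool_rot: [-2.446, -1.967, 0.004]
force: [0.7, 0.3, -1.3]
finger_gap: 0.0165
gripper_force: 58.7
clock: 6.95
ee_pos: [0.5743, -0.0221, 0.2177]
tool_rot: [2.446, 1.971, -0.003]
force: [-0.1, 0.1, -1.0]
finger_gap: 0.0165
gripper_force: 58.9
t7.0 turn [-0.0006  0.0016  0.0021] | shift now [-0.9 -0.1 -2.3] after [-0.9 -0.1 -2.3] world [-0.3 -0.9  2.3]
[ 0.57395575 -0.02398955  0.21869204] [274.59941623 181.88628816] [287.26764767 187.08777704]
```

View pics/c7.png

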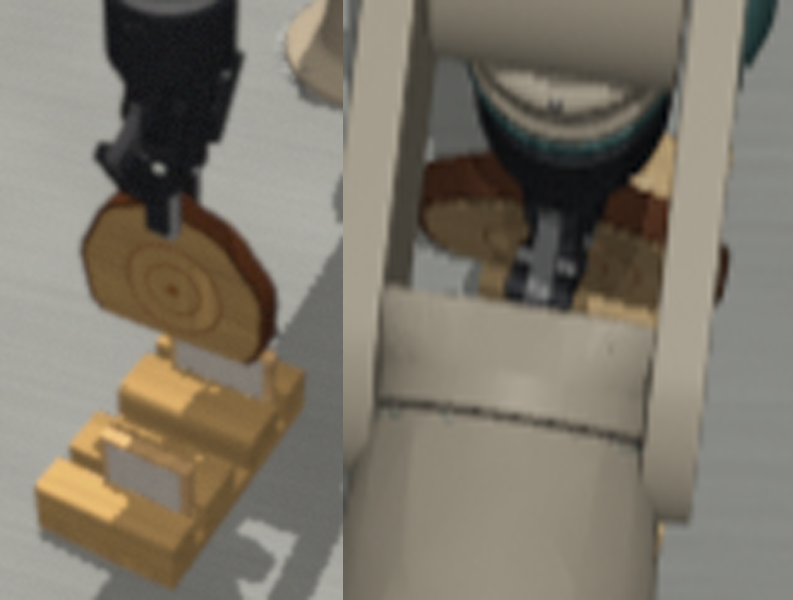

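Run:
```python
from h import *
s,t=pickle.load(open("s2.pkl","rb"));yaw=np.radians(-12.4)
P=np.array([.574,-.024,.2187]);x=np.array([np.cos(yaw),np.sin(yaw),0]);y=np.array([-x[1],x[0],0]);z=np.array([0,0,1.])
T=lambda q:((proj(s,q)-[225,110])*3.43).round(0)
for n,q in dict(eL=P+x*.009-y*.0575-z*.068,eR=P+x*.009+y*.0575-z*.068,cen=P+x*.009-z*.028,top=P+x*.009+z*.042,rack_cornerNearL=np.array([.574,-.023,.045])+x*.098-y*.056,rackTopR=np.array([.574,-.023,.045])+x*.098+y*.056,rackBR=np.array([.574,-.023,0])+x*.098+y*.056,rackbackR=np.array([.574,-.023,.045])-x*.098+y*.056).items(): print(n,T(q))
```

```text
eL [ 93. 299.]
eR [239. 363.]
cen [163. 287.]
top [161. 204.]
rack_cornerNearL [ 32. 486.]
rackTopR [168. 554.]
rackBR [169. 594.]
rackbackR [308. 372.]
```

Reading the picture: the slice is upright over the middle slot, with its sawn edge at tile (100,303)–(255,360) against a predicted (93,299)–(239,363). That puts it about 6 mm to +y and centred across the slot. I'll go down in stages and watch the force.

```bash
python3 -m inch '-4 0 15 0 0 0 0;0 0 25 0 0 0 0;0 0 25 0 0 0 0;0 0 20 0 0 0 0;0 0 12 0 0 0 0;0 0 4 0 0 0 0;0 0 0 0 0 0 0;0 0 0 0 0 0 0'
python3 -m inch '0 0 4 0 0 0 0;0 0 4 0 0 0 0;0 0 4 0 0 0 0;0 0 0 0 0 0 0;0 0 0 0 0 0 0'
```

```text
clock: 7.85
ee_pos: [0.5742, -0.0279, 0.1199]
tool_rot: [2.445, 1.965, 0.003]
force: [0.1, -0.2, -1.7]
finger_gap: 0.0166
gripper_force: 58.8
clock: 8.35
ee_pos: [0.573, -0.0276, 0.1073]
tool_rot: [2.447, 1.967, -0.002]
force: [-6.1, -0.4, 5.1]
finger_gap: 0.0168
gripper_force: 59.8
```

```bash
python3 -m inch '0 -1.5 -3 0 0 0 0;0 -1.5 0 0 0 0 0;0 0 3 0 0 0 0;0 0 2 0 0 0 0;0 0 0 0 0 0 0;0 0 0 0 0 0 0'
python3 -m inch '0 0 3 0 0 0 0;0 0 3 0 0 0 0;0 0 0 0 0 0 0;0 0 0 0 0 0 0'
```

```text
clock: 8.95
ee_pos: [0.5707, -0.0269, 0.1044]
tool_rot: [2.446, 1.967, 0.0]
force: [0.1, 0.1, -1.9]
finger_gap: 0.0165
gripper_force: 58.8
clock: 9.35
ee_pos: [0.5708, -0.027, 0.0986]
tool_rot: [2.446, 1.967, 0.0]
force: [-0.4, -0.4, -0.6]
finger_gap: 0.0168
gripper_force: 58.8
```

Free now: the edge is at 0.031, below the bevel. Continuing down.

```bash
python3 -m inch '0 -0.3 4 0 0 0 0;0 0 4 0 0 0 0;0 0 2 0 0 0 0;0 0 0 0 0 0 0;0 0 0 0 0 0 0'
python3 -m inch '0 0 2 0 0 0 0;0 0 2 0 0 0 0;0 0 0 0 0 0 0;0 0 0 0 0 0 0'
```

```text
clock: 9.85
ee_pos: [0.5705, -0.0269, 0.0887]
tool_rot: [2.446, 1.967, 0.001]
force: [0.4, 0.3, -1.4]
finger_gap: 0.0166
gripper_force: 58.8
clock: 10.25
ee_pos: [0.5705, -0.0269, 0.0847]
tool_rot: [2.446, 1.967, 0.001]
force: [0.1, -0.4, -1.2]
finger_gap: 0.0163
gripper_force: 58.9
```

```bash
python3 -m inch '0 0 1 0 0 0 0;0 0 1 0 0 0 0;0 0 0 0 0 0 0;0 0 0 0 0 0 0'
python3 -m inch '0 0 1 0 0 0 0;0 0 1 0 0 0 0;0 0 0 0 0 0 0;0 0 0 0 0 0 0'
```

```text
clock: 10.65
ee_pos: [0.571, -0.0266, 0.0841]
tool_rot: [2.445, 1.966, 0.003]
force: [-2.0, 1.5, 6.8]
finger_gap: 0.0163
gripper_force: 59.8
clock: 11.05
ee_pos: [0.5715, -0.0262, 0.0838]
tool_rot: [2.444, 1.967, 0.005]
force: [-4.1, 4.9, 13.9]
finger_gap: 0.0167
gripper_force: 61.0
```

Floor contact at 0.084, as expected. I'll relieve it, let go and back off.

```bash
python3 -m inch '0 0 -1.5 0 0 0 0;0 0 0 0 0 0 0;0 0 0 0 0 0 0.4;0 0 0 0 0 0 0.4;0 0 0 0 0 0 0.4;0 0 0 0 0 0 0.4;0 0 0 0 0 0 0.4;0 0 0 0 0 0 0.4'
python3 -m inch '0 0 -5 0 0 0 0.4;0 0 -10 0 0 0 0.4;0 0 -20 0 0 0 0.4;0 0 -30 0 0 0 0.4;0 0 -35 0 0 0 0.4;0 0 -40 0 0 0 0.5;0 0 -45 0 0 0 1;0 0 -25 0 0 0 1;0 0 0 0 0 0 1'
python3 - <<'E'
from h import *
from workcell import capture,ctrl
d=pickle.load(open("d0.pkl","rb"));t=d["top"];s=d["scene"]
# gauge A in top: foot white, grip black
hsv=cv2.cvtColor(t["img"],cv2.COLOR_RGB2HSV)
def comps(m,u0,v0,u1,v1):
    z=np.zeros_like(m);z[v0:v1,u0:u1]=m[v0:v1,u0:u1];return sorted(cv2.findContours(z,0,1)[0],key=cv2.contourArea)[::-1]
g=t["img"].min(2);print(np.median(g[195:235,125:185]))
blk=cv2.inRange(t["img"].max(2),0,60);wht=cv2.inRange(g,165,255)
for nm,m in(("blk",blk),("wht",wht)):
    c=comps(m,125,195,185,235)[0];print(nm,cv2.boundingRect(c),[np.round(v,1) for v in cv2.minAreaRect(c)])
un=comps(blk|wht,125,195,185,235)[0];r=cv2.minAreaRect(un);print("union",r,cv2.boxPoints(r).round(1).tolist())
for r in g[200:232:1,130:180:2]: print(' '.join('%3d'%v for v in r))
E
```

```text
clock: 11.85
ee_pos: [0.5705, -0.027, 0.0821]
tool_rot: [2.446, 1.967, 0.0]
force: [0.6, 0.6, -0.1]
finger_gap: 0.0339
gripper_force: 0.0
clock: 12.75
ee_pos: [0.5712, -0.0266, 0.2986]
tool_rot: [2.441, 1.962, 0.012]
force: [-0.2, 0.1, 0.1]
finger_gap: 0.0833
gripper_force: 0.0
131.0
blk (133, 207, 35, 19) [array([150., 216.]), array([18., 34.]), np.float64(90.0)]
wht (166, 216, 10, 12) [array([173. , 223.5]), array([ 6.3, 14.2]), np.float64(39.3)]
union ((150.0, 216.0), (18.0, 34.0), 90.0) [[133.0, 207.0], [167.0, 207.0], [167.0, 225.0], [133.0, 225.0]]
134 134 134 134 134 134 135 135 135 136 136 135 136 136 136 136 135 135 135 134 134 134 135 133 133
131 131 132 132 133 133 133 134 134 135 135 135 135 135 136 135 135 135 134 134 134 134 134 133 134
130 130 131 131 131 131 132 132 132 133 133 134 134 134 135 134 134 133 134 134 133 134 133 133 134
131 131 131 132 132 132 132 132 133 134 134 134 134 134 134 134 134 134 134 133 133 133 133 133 133
130 131 131 131 132 133 133 133 134 134 135 135 136 136 136 137 137 136 136 135 136 135 135 134 134
130 131 132 132 133 133 133 117 118 118
[... 1960 characters left out ...]

132 123 162 128  99  70  36  47  11   8   8  12   9  12   7  43  25  45 134 164 165 164 164 109 132
131 125 162 162 149 136 125 125  94  95  66  67  66  66  94 121 124 128 164 164 165 164 164 115 132
130 129 163 163 163 163 163 163 148 147 134 134 134 134 148 162 164 163 166 167 166 165 166 112 131
130 137 155 155 154 153 152 151 148 145 145 143 142 141 140 138 140 141 145 145 143 144 143 111 132
129 134 130 132 130 128 127 125 119 115 113 109 114 114 112 108 110 113 113 113 105 109 108 122 132
130 130 118 121 122 122 122 122 122 123 123 123 130 131 131 131 131 131 130 131 130 130 130 131 130
130 130 129 130 129 130 130 130 131 130 131 131 131 131 131 131 131 131 130 131 131 130 130 130 130
```

Run:
```python
from h import *
d=pickle.load(open("d0.pkl","rb"));t=d["top"];s=d["scene"]
print("grip top",onz(t,140.9,210.6,.134))
a,b=onz(t,132.6,228.2,.01),onz(t,176,228,.01);v=a-b;yaw=np.arctan2(-v[0],v[1]);print("foot near",a,b,np.linalg.norm(v),np.degrees(yaw))
m=(a+b)/2+.018*np.array([np.cos(yaw),np.sin(yaw),0]);print("origin",m)
o=m.copy();o[2]=0
x=np.array([np.cos(yaw),np.sin(yaw),0]);y=np.array([-x[1],x[0],0]);z=np.array([0,0,1.])
for n,q in dict(dial=o+x*.018+z*.05,footfr=o+x*.018+y*.055,footfl=o+x*.018-y*.055,gripfl=o+x*.011-y*.022+z*.134,gripfr=o+x*.011+y*.022+z*.134).items(): print(n,proj(s,q).round(1))
# marker in scene: yellow/orange blob near (418,255)
h=cv2.cvtColor(s["img"],cv2.COLOR_RGB2HSV)[225:285,380:450]
m2=cv2.inRange(h,(10,110,80),(35,255,255));ys,xs=np.nonzero(m2);print("marker px",len(xs),xs.mean()+380 if len(xs) else 0,ys.mean()+225 if len(xs) else 0)
goto([o[0],o[1],.2],(0,0,-1),x)
cv2.imwrite("pics/c8.png",crop(s,385,225,445,285,600,600))
```

```text
grip top [0.53183992 0.31490373 0.134     ]
foot near [0.51347608 0.36751074 0.01      ] [0.51701502 0.25743049 0.01      ] 0.11013711997284839 1.8413522263882192
origin [0.53323625 0.31304899 0.01      ]
dial [416.7 261.9]
footfr [436.1 280.5]
footfl [389.  269.3]
gripfl [415.  233.4]
gripfr [435.8 237.9]
marker px 11 425.3636363636364 250.0909090909091
t12.8 turn [ 0.0123  0.002  -0.2486] | shift now [ 323.6 -111.2   97. ] after [340.7 -27.   98.6] world [-37.9 339.7 -98.6]
```

View pics/c8.png

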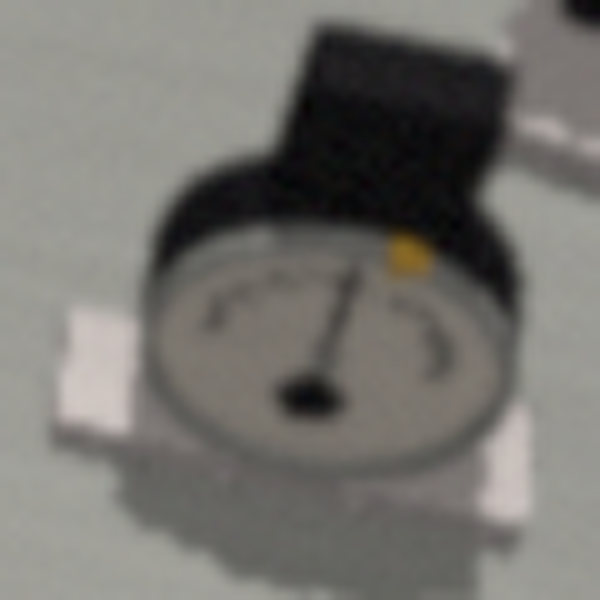

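The crop shows the small gauge's needle from its hub (310,398) to its tip (355,270), the brass marker at about (410,257) and foot corners that match my prediction to 2 px.

```bash
python3 -m inch '10 0 0 0.002 0 -0.05 1;20 0 0 0.002 0 -0.05 1;30 0 0 0.002 0 -0.05 1;40 0 0 0.002 0 -0.05 1;40 0 0 0.002 0 -0.049 1;40 -5 0 0.002 0 0 1;40 -5 0 0 0 0 0.45;40 -5 0 0 0 0 0.45;30 -5 20 0 0 0 0.45;20 -3 30 0 0 0 0.45;10 0 30 0 0 0 0.45;0 0 0 0 0 0 0.45'
python3 - <<'E'
from h import *
d=pickle.load(open("d0.pkl","rb"));s=d["scene"]
yaw=np.radians(1.84);x=np.array([np.cos(yaw),np.sin(yaw),0]);y=np.array([-x[1],x[0],0]);o=np.array([.5327,.3137,0])
T=lambda u,v:(385+u/10,225+v/10)
def pl(u,v,off=.02):
    C,dd=ray(s,u,v);k=((o+x*off-C)@x)/(dd@x);q=C+k*dd-o;return np.array([q@y,q[2]])*1e3
for n,p in dict(tip=(355,270),hub=(310,398),marker=(408,257),cen=(332,350),L=(150,340),Rr=(515,350)).items(): print(n,pl(*T(*p)).round(1))
goto([.5327,.3137,.15],(0,0,-1),x)
E
```

```text
clock: 13.95
ee_pos: [0.5502, 0.2921, 0.206]
tool_rot: [-2.176, -2.252, 0.027]
force: [0.0, 1.2, -0.9]
finger_gap: 0.0386
gripper_force: 0.0
tip [-0.3 87.8]
hub [-0.3 41. ]
marker [ 9.5 96. ]
cen [ 0.7 59.3]
L [-38.2  48.3]
Rr [37.8 73.4]
t13.9 turn [-0.0194  0.0047  0.0025] | shift now [ 22.4 -15.6  56.2] after [ 22.1 -16.8  56. ] world [-17.5  21.6 -56. ]
```

```bash
python3 -m inch '8 -6 10 -0.019 0.005 0.002 0.45;8 -6 15 0 0 0 0.45;6 -5 20 0 0 0 0.45;0 0 11 0 0 0 0.45;0 0 0 0 0 0 0.45;0 0 0 0 0 0 0.45'
python3 - <<'E'
from h import *
yaw=np.radians(1.84);goto([.5327,.3137,.1],(0,0,-1),(np.cos(yaw),np.sin(yaw),0))
E
```

```text
clock: 14.55
ee_pos: [0.5361, 0.3129, 0.1574]
tool_rot: [2.185, 2.251, 0.017]
force: [0.4, 0.2, 0.3]
finger_gap: 0.0389
gripper_force: 0.0
t14.6 turn [ 0.0103 -0.0045 -0.0025] | shift now [ 0.7 -4.  57.3] after [ 0.9 -3.4 57.4] world [ -3.4   0.8 -57.4]
```

```bash
python3 -m inch '1 -3.5 0 0.01 -0.004 -0.002 0.45;0 0 10 0 0 0 0.45;0 0 15 0 0 0 0.45;0 0 15 0 0 0 0.45;0 0 8 0 0 0 0.45;0 0 0 0 0 0 0.45;0 0 0 0 0 0 0.45'
python3 -m inch '0 0 4 0 0 0 0.45;0 0 4 0 0 0 0.45;0 0 0 0 0 0 0.45;0 0 0 0 0 0 0.45'
```

```text
clock: 15.25
ee_pos: [0.5318, 0.3143, 0.108]
tool_rot: [-2.185, -2.257, 0.001]
force: [-1.8, 0.9, -0.5]
finger_gap: 0.0383
gripper_force: 0.0
clock: 15.65
ee_pos: [0.5318, 0.3143, 0.1]
tool_rot: [-2.185, -2.257, 0.001]
force: [0.6, -0.5, -0.8]
finger_gap: 0.0383
gripper_force: 0.0
```

```bash
python3 -m inch '0 0 2 0 0 0 0.45;0 0 2 0 0 0 0.45;0 0 0 0 0 0 0.45;0 0 0 0 0 0 0.45'
python3 -m inch '0 0 2 0 0 0 0.45;0 0 2 0 0 0 0.45;0 0 0 0 0 0 0.45;0 0 0 0 0 0 0.45'
```

```text
clock: 16.05
ee_pos: [0.5317, 0.3143, 0.096]
tool_rot: [-2.185, -2.257, 0.001]
force: [0.8, -0.3, -0.5]
finger_gap: 0.0383
gripper_force: 0.0
clock: 16.45
ee_pos: [0.5317, 0.3143, 0.0919]
tool_rot: [-2.185, -2.257, 0.001]
force: [-0.3, 0.7, -0.4]
finger_gap: 0.0387
gripper_force: 0.0
```

```bash
python3 -m inch '0 0 0 0 0 0 0.2;0 0 0 0 0 0 0;0 0 0 0 0 0 0;0 0 0 0 0 0 0;0 0 0 0 0 0 0;0 0 0 0 0 0 0;0 0 0 0 0 0 0'
python3 -m inch '0 0 -5 0 0 0 0;0 0 -10 0 0 0 0;0 0 -15 0 0 0 0;0 0 0 0 0 0 0;0 0 0 0 0 0 0'
```

```text
clock: 17.15
ee_pos: [0.5319, 0.3144, 0.0924]
tool_rot: [-2.185, -2.257, 0.0]
force: [-0.9, 0.9, 3.2]
finger_gap: 0.0207
gripper_force: 60.0
clock: 17.65
ee_pos: [0.5322, 0.3144, 0.1229]
tool_rot: [-2.185, -2.257, -0.002]
force: [0.8, -0.1, -3.1]
finger_gap: 0.0207
gripper_force: 59.2
```

```bash
python3 -m inch '0 0 -20 0 0 0 0;0 0 -35 0 0 0 0;0 0 -35 0 0 0 0;0 0 -30 0 0 0 0;0 0 -20 0 0 0 0;0 0 0 0 0 0 0;0 0 0 0 0 0 0;0 0 0 0 0 0 0'
cat >> h.py <<'E'
def dial(s,P,R,L=.0924,S=10,off=.02):
    """rectified dial in gauge frame: image with centre (500,500), S px/mm -> y right, z up. tool: x=+gauge y, y=+gauge x, z=-gauge z"""
    gx,gy,gz=R[:,1],R[:,0],-R[:,2]
    c=P-gz*(L-.050)+gx*off
    src=np.float32([proj(s,c+gy*a+gz*b) for a,b in((-.05,.05),(.05,.05),(.05,-.05),(-.05,-.05))])
    H=cv2.getPerspectiveTransform(src,np.float32([[0,0],[1000,0],[1000,1000],[0,1000]]))
    return cv2.warpPerspective(s["img"],H,(1000,1000),flags=cv2.INTER_CUBIC),proj(s,c)
def readdial(s,P,R,L=.0924):
    w,c=dial(s,P,R,L)
    h=cv2.cvtColor(w,cv2.COLOR_RGB2HSV);m=cv2.inRange(h,(10,110,80),(35,255,255));ys,xs=np.nonzero(m)
    g=w.max(2).astype(float)
    # dial disc: bright grey -> circle
    d=cv2.inRange(w.min(2),75,255)&cv2.inRange(h[:,:,1],0,60)
    print("marker n",len(xs),"y,z mm",((xs.mean()-500)/10).round(1),((500-ys.mean())/10).round(1))
    # needle: darkest along rows
    for z in (30,27,24,21,18,15,12,9,6,3,0,-3,-6,-9):
        row=g[int(500-z*10)-8:int(500-z*10)+8].mean(0)[230:770];b=np.median(row);k=np.clip(b-12-row,0,None)
        i=np.argmin(row);j=slice(max(0,i-35),i+35);kk=k[j];print(z,"dark y",round((i-270)/10,1),"cen",round((np.arange(len(row))[j]@kk/max(kk.sum(),1e-6)-270)/10,1),"depth",round(b-row[i]))
E
python3 - <<'E'
from h import *
from workcell import capture,ctrl
st=ctrl.state();R=Ro.from_rotvec(st["tool_rot"]).as_matrix();P=st["ee_pos"]
s=capture("scene");t=capture("top");pickle.dump((s,t,P,R),open("s3.pkl","wb"));readdial(s,P,R)
h=cv2.cvtColor(t["img"],cv2.COLOR_RGB2HSV)
# slice in top view: new pixels differing from initial around the rack
d=pickle.load(open("d0.pkl","rb"))["top"]["img"]
df=(np.abs(t["img"].astype(int)-d).max(2)>25).astype(np.uint8);df[:,:240]=0;df[:,345:]=0;df[:150]=0;df[260:]=0
bark=cv2.inRange(h,(0,60,20),(20,255,120));bark[:,:240]=0;bark[:,345:]=0;bark[:150]=0;bark[260:]=0
for n,m in(("diff",df),("bark",bark)):
    c=max(cv2.findContours(m,0,1)[0],key=cv2.contourArea);r=cv2.minAreaRect(c);print(n,cv2.contourArea(c),[np.round(v,1) for v in r],cv2.boxPoints(r).round(1).tolist())
yaw=np.radians(-12.4);y=np.array([-np.sin(yaw),np.cos(yaw),0])
c0=np.array([.5705,-.027,.055])
for q in(c0+y*.07,c0-y*.07,c0+[0,0,.07]):print(proj(t,q).round(1))
E
```

```text
clock: 18.45
ee_pos: [0.5314, 0.314, 0.2594]
tool_rot: [-2.184, -2.256, 0.007]
force: [-0.2, -0.6, -3.4]
finger_gap: 0.0205
gripper_force: 59.3
marker n 8442 y,z mm 7.6 43.6
30 dark y -1.7 cen -1.6 depth 45
27 dark y -1.9 cen -1.9 depth 38
24 dark y -1.7 cen -1.7 depth 33
21 dark y -1.7 cen -1.7 depth 44
18 dark y -1.8 cen -1.7 depth 45
15 dark y 21.8 cen 21.7 depth 38
12 dark y -2.1 cen -1.9 depth 39
9 dark y -2.1 cen -2.0 depth 45
6 dark y -1.8 cen -2.0 depth 39
3 dark y -2.1 cen -2.1 depth 41
0 dark y -2.3 cen -2.2 depth 49
-3 dark y -2.7 cen -2.6 depth 71
-6 dark y -2.5 cen -2.5 depth 100
-9 dark y -2.1 cen -2.1 depth 115
diff 802.5 [array([287., 203.]), array([57.8, 17. ]), np.float64(13.4)] [[256.8999938964844, 204.5], [260.8999938964844, 188.0], [317.0, 201.5], [313.1000061035156, 218.0]]
bark 770.5 [array([287.2, 203.5]), array([56.4, 16.6]), np.float64(12.5)] [[257.8999938964844, 205.5], [261.5, 189.3000030517578], [316.5, 201.60000610351562], [312.8999938964844, 217.8000030517578]]
[261.3 199.7]
[316.3 213. ]
[288.7 199.3]
```

Run:
```python
from h import *
yaw=np.radians(-12.4);goto([.5705,-.0225,.2594],(0,0,-1),(np.cos(yaw),np.sin(yaw),0))
```

```text
t18.6 turn [-0.0037  0.0018  0.2489] | shift now [-337.6   28.1    0.8] after [-320.3  110.4    0.5] world [  39.  -336.5   -0.5]
```

```bash
python3 -m inch '0 0 0 0 0 0.06 0;0 0 0 0 0 0.07 0;0 0 0 0 0 0.07 0;0 0 0 -0.004 0.002 0.049 0;0 0 0 0 0 0 0'
python3 -m inch '-15 5 0 0 0 0 0;-26 9 0 0 0 0 0;-32 11 0 0 0 0 0;-35 12 0 0 0 0 0;-35 12 0 0 0 0 0;-35 12 0 0 0 0 0;-35 12 0 0 0 0 0;-35 12 0 0 0 0 0;-32 11 0 0 0 0 0;-24 9 0 0 0 0 0;-16 5.5 0 0 0 0 0;0 0 0 0 0 0 0'
python3 - <<'E'
from h import *
yaw=np.radians(-12.4);goto([.5705,-.0225,.2174],(0,0,-1),(np.cos(yaw),np.sin(yaw),0))
E
```

```text
clock: 19.05
ee_pos: [0.5317, 0.3142, 0.261]
tool_rot: [2.448, 1.967, 0.003]
force: [0.1, -0.8, -2.6]
finger_gap: 0.0206
gripper_force: 59.3
clock: 20.25
ee_pos: [0.5709, -0.0243, 0.2613]
tool_rot: [2.45, 1.965, 0.004]
force: [0.6, 1.3, -2.5]
finger_gap: 0.0206
gripper_force: 59.3
t20.2 turn [ 0.0024 -0.0015 -0.0024] | shift now [ 1.6 -0.9 43.9] after [ 1.7 -0.8 43.9] world [ -0.4   1.8 -43.9]
```

Descend to about 5 mm above the rim, then feel for it.

```bash
python3 -m inch '1 0 10 0 0 0 0;0 0 13 0 0 0 0;0 0 10 0 0 0 0;0 0 4 0 0 0 0;0 0 0 0 0 0 0;0 0 0 0 0 0 0'
python3 -m inch '0 0 2 0 0 0 0;0 0 1 0 0 0 0;0 0 0 0 0 0 0;0 0 0 0 0 0 0;0 0 0 0 0 0 0'
```

```text
clock: 20.85
ee_pos: [0.5715, -0.0207, 0.225]
tool_rot: [2.447, 1.968, 0.006]
force: [0.4, 0.1, -3.4]
finger_gap: 0.0207
gripper_force: 59.2
clock: 21.35
ee_pos: [0.5715, -0.021, 0.2219]
tool_rot: [2.448, 1.968, 0.006]
force: [0.1, -0.3, -3.0]
finger_gap: 0.021
gripper_force: 59.3
```

```bash
python3 -m inch '0 0 1 0 0 0 0;0 0 1 0 0 0 0;0 0 0 0 0 0 0;0 0 0 0 0 0 0'
python3 -m inch '0 0 1 0 0 0 0;0 0 0 0 0 0 0;0 0 0 0 0 0 0'
```

```text
clock: 21.75
ee_pos: [0.5714, -0.0209, 0.2197]
tool_rot: [2.448, 1.968, 0.005]
force: [-0.4, -0.1, -2.9]
finger_gap: 0.0203
gripper_force: 59.3
clock: 22.05
ee_pos: [0.5716, -0.0209, 0.2191]
tool_rot: [2.447, 1.968, 0.006]
force: [-0.6, 0.4, -0.3]
finger_gap: 0.0205
gripper_force: 59.5
```

```bash
python3 -m inch '0 0 0.6 0 0 0 0;0 0 0 0 0 0 0;0 0 0 0 0 0 0;0 0 0 0 0 0 0;0 0 0 0 0 0 0'
python3 - <<'E'
from h import *
from workcell import capture,ctrl
st=ctrl.state();R=Ro.from_rotvec(st["tool_rot"]).as_matrix();P=st["ee_pos"];print(P,R[:,2],st["force"],st["moment"])
s=capture("scene");readdial(s,P,R)
E
```

```text
clock: 22.55
ee_pos: [0.5717, -0.0209, 0.219]
tool_rot: [2.447, 1.967, 0.007]
force: [-0.5, 1.0, 5.3]
finger_gap: 0.0208
gripper_force: 60.4
[ 0.57172672 -0.02093584  0.2189699 ] [ 0.00492277  0.00128205 -0.99998706] [-0.48868033  0.97725469  5.33555602] [ 0.07486998  0.13402413 -0.00615126]
marker n 12604 y,z mm 9.1 26.0
30 dark y 2.7 cen 2.6 depth 30
27 dark y 2.2 cen 2.5 depth 33
24 dark y 2.2 cen 2.3 depth 34
21 dark y 2.1 cen 2.3 depth 37
18 dark y 2.1 cen 2.2 depth 39
15 dark y 2.1 cen 2.1 depth 41
12 dark y 1.6 cen 2.0 depth 42
9 dark y 1.8 cen 2.0 depth 40
6 dark y 1.6 cen 1.8 depth 36
3 dark y 2.1 cen 2.1 depth 36
0 dark y 2.1 cen 2.2 depth 51
-3 dark y 2.1 cen 2.1 depth 74
-6 dark y 2.0 cen 1.9 depth 97
-9 dark y 1.8 cen 1.8 depth 109
```

```bash
python3 -m inch '0 0 -5 0 0 0 0;0 0 -10 0 0 0 0;0 0 -12 0 0 0 0;0 0 0 0 0.07 0 0;0 0 0 0 0.08 0 0;0 0 0 0 0.08 0 0;0 0 0 0 0 0 0;0 0 0 0 0 0 0'
cat > tgt.py <<'E'
from h import *
import sys
def tgt(th,clear,C=(.5717,-.0225,.055)):
    yaw=np.radians(-12.4);x=np.array([np.cos(yaw),np.sin(yaw),0]);y=np.array([-x[1],x[0],0])
    gz=np.array([0,0,np.cos(th)])-y*np.sin(th)
    goto(np.array(C)+gz*(.0716+.0924+clear),-gz,x)
def ang():
    from workcell import ctrl
    R=Ro.from_rotvec(ctrl.state()["tool_rot"]).as_matrix();return -np.arcsin(R[2,0]),R
E
python3 - <<'E'
from tgt import *
print(ang()[0]);tgt(.235,.008)
E
```

```text
clock: 23.4
ee_pos: [0.5714, -0.0215, 0.2455]
tool_rot: [-2.329, -1.872, -0.272]
force: [-0.6, -0.5, -3.8]
finger_gap: 0.0206
gripper_force: 59.3
-0.22992104751115858
t23.4 turn [ 0.0033  0.0051 -0.0002] | shift now [-45.1   0.5  13.2] after [-45.2   0.5  13. ] world [ -8.3 -40.1 -23.2]
```

```bash
python3 -m inch '-10 0 0 0.003 0.005 0 0;-15 0 0 0 0 0 0;-12 0 3 0 0 0 0;-8 0.5 5 0 0 0 0;0 0 5 0 0 0 0;0 0 0 0 0 0 0;0 0 0 0 0 0 0;0 0 0 0 0 0 0;0 0 0 0 0 0 0;0 0 0 0 0 0 0;0 0 0 0 0 0 0'
cat >> h.py <<'E'
def read2(s,P,R,L=.0924):
    w,c=dial(s,P,R,L);h=cv2.cvtColor(w,cv2.COLOR_RGB2HSV);m=cv2.inRange(h,(10,110,80),(35,255,255))
    for c in sorted(cv2.findContours(m,0,1)[0],key=cv2.contourArea)[::-1][:4]:
        M=cv2.moments(c)
        if M["m00"]>300:print("brass",M["m00"],"y,z",round(M["m10"]/M["m00"]/10-50,1),round(50-M["m01"]/M["m00"]/10,1))
    g=cv2.GaussianBlur(w.max(2),(0,0),5)
    pts=[]
    for z in range(-12,46,3):
        row=g[500-z*10].astype(float);l=row[350:720];i=np.argmin(l);print((z,round((i-150)/10,1),int(np.median(l)-l[i])),end=" ")
    print()
E
python3 - <<'E'
from tgt import *
from workcell import capture,ctrl
print(ang()[0]);tgt(.235,0)
st=ctrl.state();R=Ro.from_rotvec(st["tool_rot"]).as_matrix();P=st["ee_pos"]
s=capture("scene");pickle.dump((s,P,R),open("s5.pkl","wb"));read2(s,P,R)
E
```

```text
clock: 24.5
ee_pos: [0.5632, -0.0608, 0.2222]
tool_rot: [-2.322, -1.869, -0.277]
force: [-0.3, 0.3, -2.9]
finger_gap: 0.0205
gripper_force: 59.2
-0.23700875158308313
t24.5 turn [ 0.0003 -0.002   0.0008] | shift now [-0.8  0.1  7.7] after [-0.8  0.1  7.7] world [ 0.3  1.  -7.7]
brass 9374.5 y,z 12.8 43.6
(-12, np.float64(-0.4), 88) (-9, np.float64(-1.5), 88) (-6, np.float64(-0.5), 79) (-3, np.float64(0.7), 57) (0, np.float64(1.5), 36) (3, np.float64(2.0), 31) (6, np.float64(3.1), 30) (9, np.float64(4.7), 34) (12, np.float64(5.6), 37) (15, np.float64(6.5), 37) (18, np.float64(6.9), 38) (21, np.float64(7.6), 35) (24, np.float64(8.4), 28) (27, np.float64(9.0), 26) (30, np.float64(9.0), 35) (33, np.float64(10.0), 35) (36, np.float64(10.9), 10) (39, np.float64(-15.0), 20) (42, np.float64(-12.2), 20) (45, np.float64(-9.5), 30)
```

Needle line extrapolated to the marker's radius reads 12.8–13.4 mm against the marker at 12.8, so they agree to within about 1°. Reducing by 0.01 rad and lowering.

```bash
python3 -m inch '0 0 2 0 -0.01 0 0;0 0 2 0 0 0 0;0 0 1 0 0 0 0;0 0 0 0 0 0 0;0 0 0 0 0 0 0'
python3 -m inch '0 0 1 0 0 0 0;0 0 0.5 0 0 0 0;0 0 0 0 0 0 0;0 0 0 0 0 0 0'
```

```text
clock: 25.05
ee_pos: [0.5634, -0.0598, 0.2171]
tool_rot: [-2.328, -1.873, -0.266]
force: [0.7, -0.3, -3.8]
finger_gap: 0.021
gripper_force: 59.3
clock: 25.45
ee_pos: [0.5635, -0.0594, 0.2157]
tool_rot: [-2.328, -1.873, -0.266]
force: [0.2, -1.4, -3.2]
finger_gap: 0.0208
gripper_force: 59.3
```

```bash
python3 -m inch '0 0 0.8 0 0 0 0;0 0 0 0 0 0 0;0 0 0 0 0 0 0'
```

```text
clock: 25.75
ee_pos: [0.5635, -0.0592, 0.2149]
tool_rot: [-2.328, -1.873, -0.266]
force: [0.1, 0.3, -2.8]
finger_gap: 0.021
gripper_force: 59.4
```

```bash
python3 -m inch '0 0 0.7 0 0 0 0;0 0 0 0 0 0 0;0 0 0 0 0 0 0'
python3 -m inch '0 0 0.7 0 0 0 0;0 0 0 0 0 0 0;0 0 0 0 0 0 0'
```

```text
clock: 26.05
ee_pos: [0.5637, -0.0592, 0.2148]
tool_rot: [-2.329, -1.873, -0.266]
force: [-1.4, -0.4, 0.7]
finger_gap: 0.0206
gripper_force: 59.8
clock: 26.35
ee_pos: [0.5639, -0.0592, 0.2147]
tool_rot: [-2.329, -1.874, -0.267]
force: [-1.4, -2.4, 5.9]
finger_gap: 0.0204
gripper_force: 60.4
```

```bash
python3 -m inch '0 0 -0.5 0 0 0 0;0 0 0 0 0 0 0;0 0 0 0 0 0 0;0 0 0 0 0 0 0;0 0 0 0 0 0 0;0 0 0 0 0 0 0;0 0 0 0 0 0 0;0 0 0 0 0 0 0'
python3 - <<'E'
from tgt import *
from workcell import capture,ctrl
print(ang()[0]);tgt(.225,0)
st=ctrl.state();R=Ro.from_rotvec(st["tool_rot"]).as_matrix();P=st["ee_pos"]
for i in range(2):
    s=capture("scene");read2(s,P,R)
# slice front-face: rim extent in scene by light-wood/bark mask is below the gauge: compare with prediction of edges
pickle.dump((s,P,R),open("s6.pkl","wb"));t=capture("top")
h=cv2.cvtColor(s["img"],cv2.COLOR_RGB2HSV)
yaw=np.radians(-12.4);x=np.array([np.cos(yaw),np.sin(yaw),0]);y=np.array([-x[1],x[0],0])
c=np.array([.5717,-.0225,.055])+x*.009
print("pred ends",proj(s,c-y*.07),proj(s,c+y*.07),"centre",proj(s,c))
bark=cv2.inRange(h,(0,70,20),(18,255,130));u,v=proj(s,c).astype(int);b=bark[v-35:v+35,u-45:u+45]
for cc in cv2.findContours(b,0,1)[0]:
    if cv2.contourArea(cc)>30:print("bark",np.array(cv2.boundingRect(cc))+[u-45,v-35,0,0],cv2.contourArea(cc))
E
```

```text
clock: 27.15
ee_pos: [0.5638, -0.0592, 0.2147]
tool_rot: [-2.329, -1.873, -0.267]
force: [-0.5, -2.4, 5.9]
finger_gap: 0.0209
gripper_force: 60.3
-0.22694279155615463
t27.1 turn [ 0.0013 -0.0019  0.0007] | shift now [ 1.  -0.2  0. ] after [ 1.  -0.2  0. ] world [0.1 1.  0.2]
brass 9902.0 y,z 12.3 43.7
brass 619.0 y,z 22.5 -49.7
(-12, np.float64(-0.9), 85) (-9, np.float64(-1.0), 85) (-6, np.float64(-0.1), 76) (-3, np.float64(0.8), 57) (0, np.float64(2.4), 36) (3, np.float64(2.4), 29) (6, np.float64(2.9), 30) (9, np.float64(3.9), 37) (12, np.float64(5.0), 39) (15, np.float64(5.7), 40) (18, np.float64(6.2), 39) (21, np.float64(7.3), 40) (24, np.float64(7.9), 33) (27, np.float64(8.6), 25) (30, np.float64(9.2), 25) (33, np.float64(10.3), 26) (36, np.float64(11.6), 8) (39, np.float64(-15.0), 22) (42, np.float64(-13.2), 22) (45, np.float64(-10.3), 29) 
brass 9916.5 y,z 12.2 43.7
(-12, np.float64(0.9), 84) (-9, np.float64(-1.4), 86) (-6, np.float64(-0.4), 78) (-3, np.float64(0.5), 55) (0, np.float64(1.9), 37) (3, np.float64(1.9), 30) (6, np.float64(2.6), 30) (9, np.float64(3.6), 37) (12, np.float64(5.0), 40) (15, np.float64(5.4), 41) (18, np.float64(6.3), 41) (21, np.float64(7.1), 39) (24, np.float64(7.7), 33) (27, np.float64(8.5), 27) (30, np.float64(9.1), 24) (33, np.float64(10.4), 25) (36, np.float64(11.1), 9) (39, np.float64(-15.0), 23) (42, np.float64(-12.1), 21) (45, np.float64(-10.2), 29) 
pred ends [250.73723402 222.55748955] [299.29525866 245.02645655] centre [274.41130073 233.51205015]
bark [235 251  33  17] 206.5
bark [244 239  13  11] 51.5
bark [251 212  63  56] 1409.5
```

Run:
```python
from workcell import ctrl,job
s=ctrl.state();print(s["force"],abs(s["joint_velocities"]).max())
print(job.finish_job())
```

```text
[-1.73994106 -1.75448503  6.36614245] 0.00038145900111092646
the job is handed in; nothing more can be done
None
```

The job is handed in with no verdict returned: the slice stands let go in the middle slot, and the smaller gauge is held on its rim at about 9 N, tilted 0.227 rad with the needle about 1° from the marker as read in the camera picture.

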